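Roll the thick kiln prop up the gutter to its stop

ROBOT

A 7-joint arm with a two-finger parallel gripper is mounted at the origin on a cart in front of the work surface, level with it; the furniture and walls round the work are solid. World frame = base frame: x ahead of the robot, y to its left, z up, the work surface at z = 0. Lengths are in m, angles in rad, forces in N, time in s.
With the tool pointing down it reaches from about 0.425 to 0.875 m from the base axis. Payload 8.4 kg.
Tool frame: the origin (TCP) lies at the very end of the fingers, on their centre line; the grasp point (between the pads) lies 19 mm behind it; z points along the fingers, y is the direction in which the jaws open and shut (so a half turn about z gives the same grasp; the last joint's range is limited). The gripper opens to 85 mm and grips with 20 to 120 N. Pads are 22 mm wide; open, the fingers measure 114 mm over their backs; the gripper's body (76 mm by 85 mm) begins 54 mm behind the grasp point. The pads swing forward as they close: fully open they stand 13 mm farther back than shut.
Start: joints at [1.151, 0.333, 0.04, 1.465, -0.013, 1.343, -0.059], TCP at [0.205, -0.617, 0.198] pointing down, gripper open.
Joint ranges: [-2.58, 2.58], [-0.38, 2.09], [-1.3, 1.39], [0.25, 2.4], [-1.5, 4.64], [0.08, 2.09], [-2.65, 2.65]. Speed limits (rad/s): [2.22, 2.22, 2.79, 2.79, 3.14, 3.14, 3.14].

INTERFACE

Orientations are given as [roll, pitch, yaw] about the fixed x, y, z axes, in that order (R = Rz(yaw) Ry(pitch) Rx(roll)).
In Python, from rig import env gives the robot as it stands. The module is installed in compiled form; this text tells all that it offers.
- The arm moves only by the shell command python3 -m handwheel 'ROWS' [FORCE]. ROWS is JSON, a list of rows, each a list of 5 numbers: the shift along the world's x, y, z scaled (see below), then the turn about the world's z scaled (see below), then the closure, from 0 (fully open) to 1 (shut). In form: [[x, y, z, roll, jaw], ...]. A call has 1 to 20 rows; each row shifts and turns the commanded pose from where the row before left it; what a row does not reach is not made up. The controller multiplies each number of a shift by 4 cm and each number of a turn by 10 degrees. A row lasts 1/8 s, in which the tool goes at most 62.5 mm and 10.7 degrees, less where a joint would pass 70% of its speed; a pose out of reach is approached as far as the arm can. A call with a number of a shift or a turn outside -1 to 1 is refused whole. A call with a gripper value outside its range is refused whole. The fingers move at their own pace and stop on an object; FORCE is the grip in N (left out, the last holds). Time passes only in rows, so rows that do not move let the fingers close. It gives the time, the measured TCP pose, the force and the opening at its end, in the units of the state.
- env.state(): the state, without advancing time (a new reading comes with each control period).
- env.grab_frame(name): name is "scene" or "top" or "wrist"; returns a dict with "image" (384x512x3 uint8, red, green, blue), "depth" (384x512 float32, m along the optical axis (not along the pixel's ray), 0 where there is no reading), "vfov" (degrees; the focal length in pixels is half the picture's height over the tangent of half this angle, whatever the lens; pixels are square), "cx", "cy" (the principal point, pixels), "distortion" ([k1, k2, p1, p2, k3] as OpenCV has them; the pictures are not rectified), "world_from_camera" (4x4, takes a point from camera to world coordinates). Camera axes: x right, y down, z forward; pixel columns grow to the right and rows downward; lengths in m; the calibration is good to about 2 mm. A picture is of the moment at which its call begins.
- env.finish_job(): hands the job in, once; it reports no verdict.
The state is a dict: "time_s": time; "joints": joint angles; "qvel": joint speeds; "effort": joint torques, N m; "tcp_pos": TCP position; "tcp_rot": TCP orientation; "ft_force": force on the tool from outside, world axes, zero at the start; "torque": the same for the moment, N m; "finger_gap": finger opening in m.
Only numpy, scipy, OpenCV 4.12 (cv2) and the standard library are available. Lean on these libraries where they do the work, as an engineer would, in place of code of your own. Each camera call takes 0.05 s, during which the arm holds its last target. There are 200 camera calls.

TASK

Two fired clay kiln props lie at the foot of the sloped two-lane wooden gutter. With the fingertips, gently push the thicker one up its lane, over the crest and into the dip against the end stop, so that it stays there and does not roll back when you let go. Do not lift it, and leave the thinner prop and everything else where they are.

Things in the scene. Friction and masses are not known exactly. Their poses are not given: they have to be found in the camera images.
- gutter: Fixed wooden gutter, two lanes side by side, 260 long, 170 wide (mm). Origin: underside centre, on the table; +x points up the lanes (foot to end stop), y across them, z up. Lane centre lines at y = +39 and -39, lanes 70 wide; 8 thick cheeks and divider stand 16 above the rising floor. End stop board, 85 high, across the upper end, its face at x = 125.
- foot (a point): Lane floor at the foot, midway between the lanes: gutter x = -105, z = 22 mm. A sill 8 thick stands just below it (x = -113 to -105), its top 10 above the floor. From here the floor rises at 7 degrees to the crest; a prop let go on the rise rolls back down to the sill.
- crest (a point): Crest of the lane floors, midway between the lanes: gutter x = 67, z = 43 mm. Beyond it the floor falls at 12 degrees to the end stop 58 mm further on: a prop whose middle is past the crest rolls by itself against the stop and stays there.
- thick_prop: Thicker kiln prop: pale fired-clay tube, 60 mm diameter, 64 long, about 0.3 kg (bore to be treated as solid), lying across either lane so that it rolls along it. Origin at its middle; y is its own axis, x and z turn as it rolls. Its middle starts at about gutter x = -85, z = 55; in the dip against the stop it is at x = 95, z = 65.
- thin_prop: The thinner kiln prop: the same but 44 in diameter, 64 long, about 0.17 kg, bore 18, at the foot of the other lane. Origin at its middle, y axis along it. To be left alone.
- rib: wooden rib, flat, 54x100x9, loose on the table right of the gutter; origin at the centre of its underside. Bystander.
- clay: lump of grey clay, 62x59x42, loose on the table left of the gutter; origin at the centre of its underside. Bystander.
- bowl: pale bisque bowl, 104 wide, 43 high, loose on the table to the left; origin at the centre of its underside. Bystander.
- jar: jar of slip with blue screw lid, 66 wide, 88 high, loose on the table to the right; origin at the centre of its underside. Bystander.
- kidney: curved red rubber kidney, flat, 29x96x8, loose on the table at the front left; origin at the centre of its underside. Bystander.

How it is judged:
At the end, for the whole second after the job is handed in: The thicker prop lies still in the dip of one of the lanes, within 10 mm of touching the end stop, its axis across the lane within 0.2 rad; the thinner prop is within 20 mm of its start (x of thick_prop in the frame of gutter between 0.085 and 0.105 m and (y of thick_prop in the frame of gutter between -0.047 and -0.031 m or y of thick_prop in the frame of gutter between 0.031 and 0.047 m) and z of thick_prop in the frame of gutter between 0.055 and 0.075 m and angle between the y axis of thick_prop and the y axis of gutter, either way round below 0.2 rad and linear speed of thick_prop below 0.02 m/s and distance of thin_prop from where it was at the start of the episode below 0.02 m).
It fails at once if the thicker prop is lifted (about 12 mm or more) off its lane (z of thick_prop in the frame of gutter above 0.087 m or (x of thick_prop in the frame of gutter below 0 m and z of thick_prop in the frame of gutter above 0.078 m)).
It fails at once if the thicker prop is thrown or slammed (faster than 0.6 m/s) (linear speed of thick_prop above 0.6 m/s).
It fails at once if the thicker prop is squeezed or pressed by the fingers with more than 30 N (contact force between the fingers and thick_prop above 30 N).
It fails at once if the thinner prop is moved by more than 20 mm (distance of thin_prop from where it was at the start of the episode above 0.02 m).
It fails at once if a bystander is moved by more than 30 mm (distance of any of rib, clay, bowl, jar, kidney from where it was at the start of the episode above 0.03 m).
It also fails if it takes over 40 s, if anything falls off the work surface, if the arm or the gripper's body presses on something with over 40 N, if the wrist force passes 120 N, or if a joint passes its speed limit or range.

## Working session

There is one attempt and no reset: what is moved stays moved. The work goes in short steps, Python scripts to look and compute and a shell command to move; the robot and the scene stay as the last step left them, time stands still between calls to the robot, and variables do not carry over. Pictures are saved under pics/ and viewed, on a budget of 10 in all, crops included, one or two more only if the job needs it, and the job is handed in when it is done.

```bash
mkdir -p pics
cat > h.py <<'E'
import numpy as np, cv2
from rig import env
def grab(n):
    f=env.grab_frame(n); return f
def cloud(f):
    h,w=f["depth"].shape; fl=h/2/np.tan(np.radians(f["vfov"])/2)
    K=np.array([[fl,0,f["cx"]],[0,fl,f["cy"]],[0,0,1.]])
    u,v=np.meshgrid(np.arange(w),np.arange(h))
    p=cv2.undistortPoints(np.stack([u,v],-1).reshape(-1,1,2).astype(np.float64),K,np.array(f["distortion"],float)).reshape(h,w,2)
    d=f["depth"]; c=np.stack([p[...,0]*d,p[...,1]*d,d],-1)
    T=np.array(f["world_from_camera"]); P=c@T[:3,:3].T+T[:3,3]; P[d==0]=np.nan
    return P
def save(f,n): cv2.imwrite("pics/"+n,f["image"][...,::-1])
E
python3 - <<'E'
from h import *
print({k:np.round(v,3).tolist() for k,v in env.state().items()})
for n in("top","scene"):
    f=grab(n); save(f,n+"0.png"); P=cloud(f); np.save(n+"0.npy",P)
    print(n,np.round(f["world_from_camera"],3).tolist(),f["vfov"])
E
```

```text
{'time_s': 0.0, 'joints': [1.151, 0.334, 0.04, 1.466, -0.013, 1.343, -0.058], 'qvel': [0.0, 0.002, -0.001, 0.001, 0.0, 0.001, 0.001], 'effort': [0.001, -65.856, 1.366, -40.556, 0.017, 0.012, 0.0], 'tcp_pos': [0.205, -0.616, 0.197], 'tcp_rot': [-3.14, 0.0, 0.321], 'ft_force': [0.311, -0.109, 0.471], 'torque': [0.019, -0.004, 0.005], 'finger_gap': 0.085}
top [[0.004, -0.988, 0.153, 0.274], [-1.0, -0.001, 0.019, -0.045], [-0.018, -0.153, -0.988, 1.533], [0.0, 0.0, 0.0, 1.0]] 42.1720303148547
scene [[-0.776, -0.489, 0.399, 0.048], [-0.631, 0.597, -0.496, 0.553], [0.005, -0.637, -0.771, 0.979], [0.0, 0.0, 0.0, 1.0]] 49.1334365796712
```

View pics/top0.png

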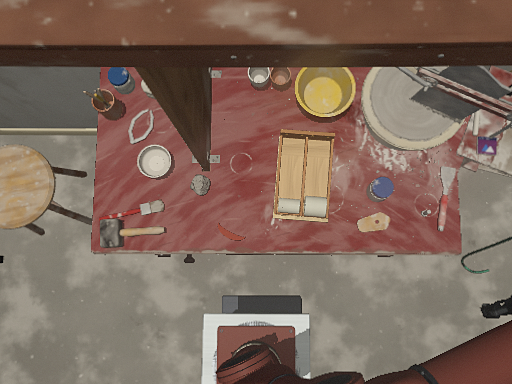

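View pics/scene0.png

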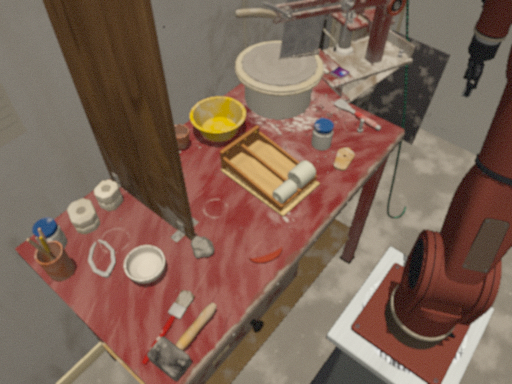

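The gutter is at top px (275–335, 130–220). The thick prop is in the right lane at about (315,206) and the thin one in the left lane at about (289,206). A wooden post stands to the left. Next I'll measure the gutter and the props.

```bash
python3 - <<'E'
from h import *
P=np.load("top0.npy"); im=cv2.imread("pics/top0.png")
sub=np.zeros(P.shape[:2],bool); sub[122:228,266:345]=1
g=sub&(P[...,2]>0.015)&(P[...,2]<0.13)
r=cv2.minAreaRect(P[g][:,:2].astype(np.float32)*1000); print("rect",r,cv2.boxPoints(r).round().tolist())
hsv=cv2.cvtColor(im,cv2.COLOR_BGR2HSV)
m=(g&(hsv[...,1]<75)&(hsv[...,2]>110)).astype(np.uint8)
m=cv2.morphologyEx(m,cv2.MORPH_OPEN,np.ones((3,3)))
n,l,s,c=cv2.connectedComponentsWithStats(m)
for i in range(1,n):
    if s[i,4]>40:
        q=P[l==i]; print(s[i],np.nanmedian(q,0).round(4),np.nanpercentile(q,[3,97],axis=0).round(4).tolist())
# profiles along px columns for right lane & left lane
for col in(289,303,316,329): print(col,[tuple((P[r_,col]*1000).round().astype(int).tolist()) for r_ in range(126,224,6)])
# tall things near
P2=P[::8,::8]; 
q=P.reshape(-1,3); q=q[np.isfinite(q[:,0])]; t=q[(q[:,2]>0.15)&(q[:,0]>0.3)]
print("tall",np.percentile(t,[0,5,50,95,100],axis=0).round(3).tolist())
E
python3 - <<'E'
import cv2
im=cv2.imread("pics/top0.png")[115:235,255:405]
cv2.imwrite("pics/crop0.png",cv2.resize(im,None,fx=5,fy=5,interpolation=cv2.INTER_CUBIC))
E
```

```text
rect ((562.8967895507812, -140.79058837890625), (165.8767547607422, 262.7371520996094), 85.80012512207031) [[426.0, -214.0], [688.0, -233.0], [700.0, -68.0], [438.0, -48.0]]
[304 196  23  21 436] [ 0.4649 -0.1721  0.0805] [[0.4402, -0.2021, 0.061], [0.494, -0.1428, 0.0892]]
[278 198  22  15 294] [ 0.4696 -0.0953  0.0657] [[0.4512, -0.126, 0.0529], [0.4897, -0.0663, 0.0731]]
289 [(731, -100, 4), (687, -97, 89), (684, -99, 34), (663, -98, 40), (644, -98, 42), (624, -98, 46), (606, -98, 40), (589, -98, 33), (570, -98, 34), (551, -98, 39), (534, -98, 30), (516, -98, 25), (496, -98, 32), (473, -97, 69), (456, -97, 63), (443, -98, 16), (426, -99, -1)]
303 [(731, -144, 2), (688, -139, 85), (682, -142, 38), (663, -142, 38), (645, -141, 37), (625, -141, 43), (606, -141, 40), (585, -140, 52), (566, -140, 53), (548, -140, 51), (531, -140, 47), (512, -140, 47), (494, -140, 45), (478, -141, 29), (461, -141, 22), (442, -140, 24), (426, -142, 3)]
316 [(732, -186, 0), (688, -178, 85), (680, -181, 48), (664, -182, 35), (644, -181, 40), (625, -181, 41), (606, -181, 40), (588, -181, 38), (571, -181, 32), (552, -181, 32), (532, -180, 39), (515, -181, 28), (490, -176, 76), (471, -175, 83), (453, -175, 87), (439, -177, 53), (427, -182, -4)]
329 [(731, -226, 2), (712, -226, 1), (676, -219, 61), (664, -222, 34), (645, -221, 36), (624, -220, 43), (605, -219, 48), (584, -218, 58), (566, -218, 55), (548, -218, 54), (530, -218, 51), (512, -218, 49), (494, -218, 45), (481, -222, 8), (464, -222, -1), (445, -222, -2), (426, -222, 0)]
tall [[0.577, -0.629, 0.15], [0.58, -0.512, 0.171], [0.609, -0.082, 0.887], [0.746, 0.285, 0.896], [0.861, 0.49, 0.899]]
```

View pics/crop0.png

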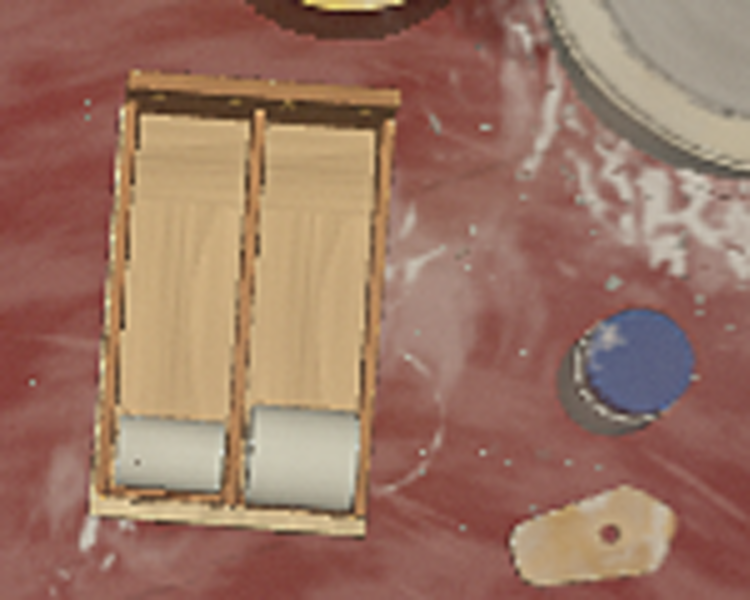

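Gutter: centre (0.563, -0.141), yaw about -4.2°. The measured size of 263x166 agrees with the stated 260x170, and the heights agree too. The thick prop is in the right lane, middle at about (0.475, -0.174). I'll approach behind it on the foot side, jaws part closed, so that two fingertips push it straight.

```bash
python3 -m handwheel '[[0.45,0.93,0,-0.19,0.75],[0.45,0.93,0,-0.19,0.75],[0.45,0.93,0,-0.19,0.75],[0.45,0.93,0,-0.19,0.75],[0.45,0.93,0,-0.19,0.75],[0.45,0.93,0,-0.19,0.75],[0.45,0.93,0,-0.19,0.75],[0.45,0.93,0,-0.19,0.75],[0.45,0.93,0,-0.19,0.75],[0.45,0.93,0,-0.19,0.75],[0.45,0.93,0,-0.19,0.75],[0.4,0.93,0,-0.19,0.75],[0,0,0,0,0.75],[0,0,0,0,0.75]]' 20
python3 - <<'E'
from h import *
s=env.state(); print(s["tcp_pos"],s["tcp_rot"],s["finger_gap"])
f=grab("wrist"); save(f,"w1.png"); P=cloud(f)
# prop at foot, and end stop seen in wrist view
hsv=cv2.cvtColor(f["image"],cv2.COLOR_RGB2HSV)
m=((hsv[...,1]<75)&(hsv[...,2]>110)&(P[...,2]>.04)&(P[...,2]<.1)).astype(np.uint8)
n,l,st,c=cv2.connectedComponentsWithStats(m)
for i in range(1,n):
    if st[i,4]>150:
        q=P[l==i]; print(st[i],np.nanpercentile(q,[2,50,98],axis=0).round(4).tolist())
E
```

```text
time_s: 1.85
tcp_pos: [0.4185, -0.171, 0.1979]
tcp_rot: [3.141, 0.001, -0.077]
ft_force: [0.5, -0.8, -0.4]
finger_gap: 0.0211
[ 0.41849531 -0.17100031  0.19788835] [ 3.14137681e+00  5.74703412e-04 -7.70960222e-02] 0.02106568225431058
[429   5  40  76 500] [[0.488, -0.3672, 0.0598], [0.5202, -0.3446, 0.063], [0.5505, -0.3375, 0.0657]]
[455  13  21  21 234] [[0.5272, -0.3593, 0.0856], [0.5341, -0.3515, 0.0879], [0.5411, -0.345, 0.0893]]
[ 223   86   71   61 3982] [[0.4436, -0.2046, 0.0629], [0.4708, -0.1737, 0.0808], [0.495, -0.144, 0.0845]]
[ 144   98   70   43 2771] [[0.4509, -0.1279, 0.0493], [0.4723, -0.098, 0.0645], [0.4909, -0.067, 0.0681]]
```

View pics/w1.png

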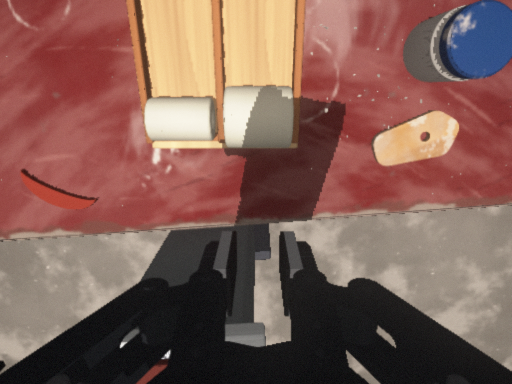

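The wrist view agrees: thick prop at px (258,117), (0.472, -0.174), and thin prop at (180,119). Now descending behind the thick prop.

```bash
python3 -m handwheel '[[0,-0.08,-0.7,0,0.75],[0,0,-0.8,0,0.75],[0,0,-0.8,0,0.75],[0,0,-0.7,0,0.75],[0,0,-0.5,0,0.75],[0,0,-0.3,0,0.75],[0,0,0,0,0.75]]' 20
python3 -m handwheel '[[0.1,-0.01,0,0,0.75],[0.1,-0.01,0.01,0,0.75],[0.1,-0.01,0.01,0,0.75],[0.1,-0.01,0.01,0,0.75],[0.1,-0.01,0.01,0,0.75],[0.1,-0.01,0.01,0,0.75],[0.1,-0.01,0.01,0,0.75],[0.1,-0.01,0.01,0,0.75],[0.1,-0.01,0.01,0,0.75],[0.1,-0.01,0.01,0,0.75]]'
python3 - <<'E'
from h import *
f=grab("wrist"); save(f,"w2.png")
E
```

```text
time_s: 2.78
tcp_pos: [0.4183, -0.174, 0.0456]
tcp_rot: [-3.141, 0.001, -0.078]
ft_force: [-0.1, 0.5, 0.2]
finger_gap: 0.0217
time_s: 4.03
tcp_pos: [0.4602, -0.1776, 0.0511]
tcp_rot: [3.141, -0.002, -0.077]
ft_force: [-3.0, 3.3, 15.8]
finger_gap: 0.0212
```

View pics/w2.png

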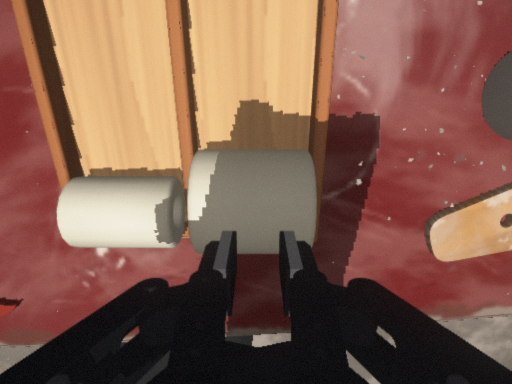

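The thick prop is at px (252,200), with the fingertips on its near side. The upward force of 16 N is unexpected, so I'll check where the prop is before going on.

```bash
cat > m.py <<'E'
from h import *
import sys
s=env.state(); print(s["tcp_pos"].round(4),s["ft_force"].round(1),s["torque"].round(2))
O=np.array([.563,-.141]); a=np.radians(-4.2); u=np.array([np.cos(a),np.sin(a)]); v=np.array([-u[1],u[0]])
tg=s["tcp_pos"][:2]-O; print("tcp in gutter",(tg@u).round(4),(tg@v).round(4))
for n in sys.argv[1:]:
    f=grab(n); P=cloud(f)
    hsv=cv2.cvtColor(f["image"],cv2.COLOR_RGB2HSV)
    gx=(P[...,:2]-O)@u; gy=(P[...,:2]-O)@v
    m=(hsv[...,1]<75)&(hsv[...,2]>70)&(P[...,2]>.045)&(P[...,2]<.115)&(abs(gx)<.13)
    for nm,k in(("thick",(gy<-.0)&(gy>-.075)),("thin",(gy>0)&(gy<.075))):
        q=m&k
        if q.sum()>30:
            print(n,nm,q.sum(),"gx",np.percentile(gx[q],[2,50,98]).round(4),"gy",np.percentile(gy[q],[2,98]).round(4),"z",np.percentile(P[q][:,2],[2,50,98]).round(4))
E
python3 m.py wrist top scene
```

```text
[ 0.4609 -0.1776  0.0513] [-1.8  2.7 12.3] [0.42 0.37 0.  ]
tcp in gutter -0.0991 -0.044
wrist thick 12310 gx [-0.1034 -0.0749 -0.0564] gy [-0.0701 -0.0102] z [0.0581 0.0816 0.1022]
wrist thin 8029 gx [-0.1123 -0.0887 -0.0744] gy [0.0062 0.0668] z [0.0471 0.064  0.0679]
top thin 277 gx [-0.1156 -0.0989 -0.0752] gy [0.0099 0.0694] z [0.0495 0.0656 0.0737]
scene thick 340 gx [-0.1184 -0.1062 -0.0645] gy [-0.0614 -0.0065] z [0.0466 0.0739 0.1079]
scene thin 299 gx [-0.1201 -0.1065 -0.0827] gy [0.0092 0.0702] z [0.0467 0.0623 0.0681]
```

Run:
```python
from h import *
f=grab("scene"); im=f["image"][120:225,200:340,::-1]
cv2.imwrite("pics/s3.png",cv2.resize(im,None,fx=5,fy=5,interpolation=cv2.INTER_CUBIC))
```

```text
(no output)
```

View pics/s3.png

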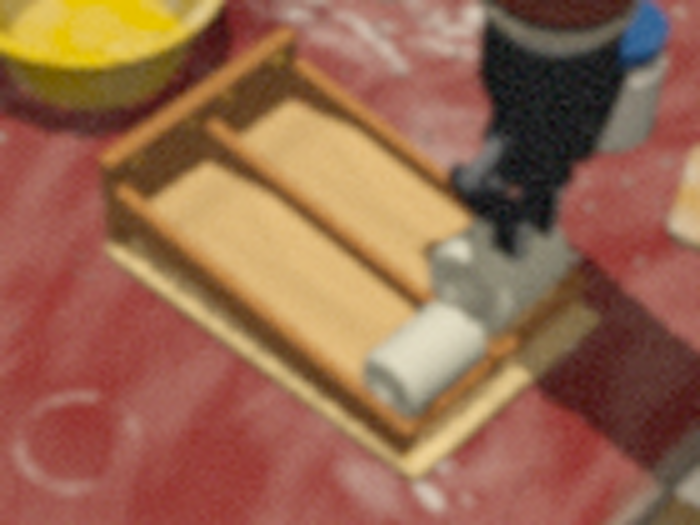

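Run:
```python
from h import *
f=grab("wrist");P=cloud(f)
for r in(228,234,238,244,250,256): print(r,[(P[r,c]*1000).round(0).tolist() for c in (215,224,230,258,286,292,305)])
print(f["world_from_camera"])
print("col258",[(P[r,258]*1000).round(0)[[0,2]].tolist() for r in range(145,262,8)])
f=grab("top");P=cloud(f)
print("top",[(P[r,318]*1000).round(0).tolist() for r in range(185,222,3)])
```

```text
228 [[472.0, -156.0, 84.0], [472.0, -161.0, 84.0], [472.0, -164.0, 85.0], [471.0, -178.0, 84.0], [469.0, -191.0, 84.0], [469.0, -194.0, 84.0], [468.0, -201.0, 84.0]]
234 [[469.0, -156.0, 85.0], [472.0, -162.0, 91.0], [472.0, -164.0, 92.0], [467.0, -177.0, 84.0], [469.0, -191.0, 89.0], [470.0, -193.0, 92.0], [465.0, -201.0, 84.0]]
238 [[466.0, -156.0, 84.0], [472.0, -162.0, 96.0], [472.0, -165.0, 96.0], [464.0, -177.0, 82.0], [470.0, -190.0, 96.0], [469.0, -193.0, 95.0], [463.0, -201.0, 83.0]]
244 [[468.0, -157.0, 94.0], [472.0, -163.0, 102.0], [471.0, -165.0, 101.0], [460.0, -177.0, 81.0], [470.0, -190.0, 102.0], [nan, nan, nan], [465.0, -199.0, 94.0]]
250 [[468.0, -158.0, 100.0], [471.0, -163.0, 106.0], [472.0, -166.0, 107.0], [454.0, -176.0, 77.0], [469.0, -189.0, 106.0], [469.0, -192.0, 106.0], [465.0, -198.0, 100.0]]
256 [[468.0, -159.0, 105.0], [472.0, -164.0, 112.0], [471.0, -166.0, 111.0], [406.0, -173.0, -2.0], [470.0, -189.0, 112.0], [470.0, -191.0, 113.0], [465.0, -198.0, 105.0]]
[[-0.07757851 -0.95186649 -0.29653291  0.53583092]
 [-0.99698548  0.07443595  0.02189154 -0.18223293]
 [ 0.00123489  0.29733732 -0.9547717   0.22662007]
 [ 0.          0.          0.          1.        ]]
col258 [[502.0, 29.0], [503.0, 62.0], [500.0, 68.0], [498.0, 74.0], [494.0, 77.0], [491.0, 79.0], [488.0, 81.0], [484.0, 83.0], [480.0, 84.0], [477.0, 85.0], [472.0, 85.0], [468.0, 84.0], [463.0, 83.0], [455.0, 78.0], [405.0, -1.0]]
top [[452.0, -141.0, 512.0], [446.0, -141.0, 516.0], [439.0, -141.0, 515.0], [433.0, -141.0, 518.0], [426.0, -140.0, 520.0], [419.0, -140.0, 526.0], [412.0, -139.0, 535.0], [405.0, -138.0, 538.0], [399.0, -138.0, 541.0], [392.0, -137.0, 547.0], [385.0, -136.0, 556.0], [379.0, -136.0, 558.0], [373.0, -136.0, 561.0]]
```

The depth says the fingertips are resting on top of the prop, at z ≈ 0.086, while the reported TCP is at 0.051. I'll back off straight up and then away, and measure the real fingertip against the TCP.

```bash
python3 -m handwheel '[[0,0,0.3,0,0.75],[0,0,0.5,0,0.75],[-0.5,0,0.3,0,0.75],[-0.6,0,0.1,0,0.75],[0,0,0,0,0.75]]'
python3 - <<'E'
from h import *
s=env.state(); t=s["tcp_pos"]; print(t,s["ft_force"].round(1))
f=grab("wrist");P=cloud(f);save(f,"w4.png");np.save("w4.npy",P)
R=np.array([[np.cos(-.077),-np.sin(-.077)],[np.sin(-.077),np.cos(-.077)]])
Q=P-t; Q[...,:2]=Q[...,:2]@R
print("vfov",f["vfov"])
for c in(215,222,226,232,284,290,296): print(c,[(r,(Q[r,c]*1000).round(0).tolist()) for r in range(224,262,5)])
E
python3 m.py wrist top
```

```text
time_s: 5.0
tcp_pos: [0.414, -0.1781, 0.0983]
tcp_rot: [3.141, -0.0, -0.078]
ft_force: [0.0, 0.4, -0.4]
finger_gap: 0.0213
[ 0.41404006 -0.17808756  0.09834376] [ 0.   0.4 -0.4]
vfov 62.56847566104193
215 [(224, [-47.0, 41.0, -99.0]), (229, [-52.0, 41.0, -99.0]), (234, [-57.0, 42.0, -99.0]), (239, [-64.0, 42.0, -101.0]), (244, [6.0, 21.0, 42.0]), (249, [6.0, 20.0, 48.0]), (254, [7.0, 20.0, 52.0]), (259, [11.0, 18.0, 64.0])]
222 [(224, [-46.0, 34.0, -98.0]), (229, [-52.0, 35.0, -99.0]), (234, [10.0, 18.0, 41.0]), (239, [10.0, 17.0, 45.0]), (244, [10.0, 17.0, 50.0]), (249, [10.0, 16.0, 55.0]), (254, [11.0, 16.0, 60.0]), (259, [10.0, 15.0, 63.0])]
226 [(224, [-47.0, 31.0, -100.0]), (229, [-52.0, 31.0, -99.0]), (234, [nan, nan, nan]), (239, [10.0, 15.0, 46.0]), (244, [11.0, 15.0, 51.0]), (249, [10.0, 15.0, 54.0]), (254, [10.0, 14.0, 59.0]), (259, [10.0, 14.0, 63.0])]
232 [(224, [-48.0, 25.0, -101.0]), (229, [-52.0, 25.0, -99.0]), (234, [11.0, 13.0, 41.0]), (239, [10.0, 13.0, 45.0]), (244, [11.0, 12.0, 51.0]), (249, [10.0, 12.0, 55.0]), (254, [9.0, 12.0, 57.0]), (259, [8.0, 12.0, 59.0])]

[... 448 characters left out ...]
0, -12.0, 62.0])]
296 [(224, [-47.0, -35.0, -99.0]), (229, [-52.0, -36.0, -99.0]), (234, [-58.0, -36.0, -100.0]), (239, [-63.0, -36.0, -99.0]), (244, [10.0, -16.0, 50.0]), (249, [10.0, -15.0, 55.0]), (254, [10.0, -15.0, 59.0]), (259, [10.0, -14.0, 63.0])]
[ 0.415  -0.1779  0.0983] [0.9 0.2 0.4] [ 0.03 -0.07 -0.02]
tcp in gutter -0.1449 -0.0477
wrist thick 8952 gx [-0.1188 -0.0895 -0.0655] gy [-0.0702 -0.0101] z [0.0628 0.0807 0.0844]
wrist thin 5949 gx [-0.1149 -0.093  -0.0751] gy [0.0062 0.067 ] z [0.049  0.0645 0.0681]
top thick 70 gx [-0.113  -0.0858 -0.0649] gy [-0.0225 -0.0073] z [0.0535 0.0807 0.0891]
top thin 302 gx [-0.1151 -0.0971 -0.0749] gy [0.0081 0.0693] z [0.0515 0.065  0.0739]
```

Run:
```python
from h import *
im=cv2.imread("pics/w4.png")[60:384,120:400]
cv2.imwrite("pics/w4c.png",cv2.resize(im,None,fx=1.8,fy=1.8))
```

```text
(no output)
```

View pics/w4c.png

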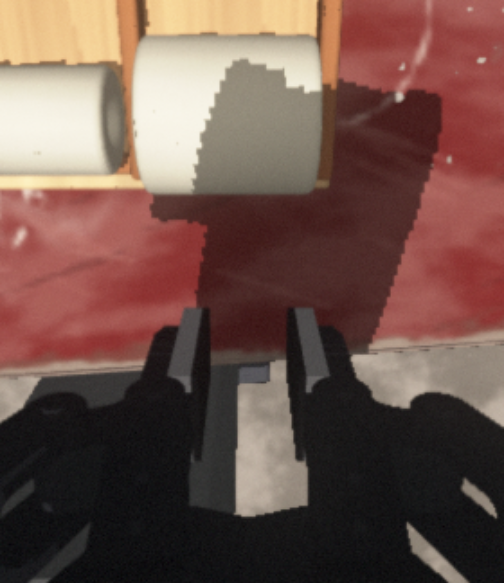

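Confirmed: the real fingertips end about 37 mm above the reported TCP, and the prop hasn't moved. Before going lower, I'll check the clearance between the gripper's body and the prop top.

Run:
```python
from h import *
P=np.load("w4.npy"); t=env.state()["tcp_pos"]
R=np.array([[np.cos(-.077),-np.sin(-.077)],[np.sin(-.077),np.cos(-.077)]])
Q=P-t; Q[...,:2]=Q[...,:2]@R
for x0,x1 in((9,12),(12,16),(16,22),(22,30),(30,45)):
    m=(Q[...,0]*1000>x0)&(Q[...,0]*1000<x1)&(Q[...,2]>.03)&(abs(Q[...,1])<.1)
    rows=np.nonzero(m)[0]
    ok=m.copy(); ok[:225]=0
    if ok.sum()>5: print(x0,x1,ok.sum(),"zmin",np.percentile(Q[ok][:,2],[1,5,50]).round(3),"y",np.percentile(Q[ok][:,1],[1,99]).round(3))
for r in(270,290,310,330,350,370): print(r,[(Q[r,c]*1000).round(0).tolist() for c in(180,200,257,310,330)])
```

```text
9 12 13139 zmin [0.052 0.078 0.103] y [-0.058  0.06 ]
12 16 7092 zmin [0.098 0.1   0.114] y [-0.021  0.022]
16 22 824 zmin [0.121 0.124 0.126] y [-0.019  0.02 ]
270 [[-320.0, 177.0, -451.0], [10.0, 22.0, 73.0], [-571.0, 2.0, -849.0], [11.0, -19.0, 75.0], [-636.0, -296.0, -949.0]]
290 [[5.0, 29.0, 78.0], [10.0, 20.0, 85.0], [-732.0, 3.0, -952.0], [9.0, -17.0, 85.0], [4.0, -26.0, 78.0]]
310 [[14.0, 23.0, 101.0], [15.0, 17.0, 102.0], [-832.0, 3.0, -951.0], [14.0, -14.0, 101.0], [15.0, -20.0, 102.0]]
330 [[16.0, 20.0, 111.0], [14.0, 16.0, 109.0], [-938.0, 3.0, -951.0], [14.0, -13.0, 109.0], [15.0, -18.0, 110.0]]
350 [[15.0, 19.0, 116.0], [15.0, 14.0, 116.0], [7.0, 1.0, 108.0], [15.0, -12.0, 116.0], [14.0, -17.0, 116.0]]
370 [[15.0, 18.0, 122.0], [15.0, 13.0, 122.0], [8.0, 1.0, 116.0], [15.0, -11.0, 122.0], [14.0, -16.0, 121.0]]
```

Clearance is ample: nothing wider than the fingers below TCP+100 mm. Now going down to a true tip height of about 48 mm and starting the push along the lane (4.2° to the right, rising 7°).

```bash
python3 -m handwheel '[[0,0.18,-0.3,0,0.75],[0,0,-0.6,0,0.75],[0,0,-0.6,0,0.75],[0,0,-0.4,0,0.75],[0,0,-0.25,0,0.75],[0,0,0,0,0.75]]'
python3 -m handwheel '[[0.1,-0.007,0,0,0.75],[0.1,-0.007,0,0,0.75],[0.1,-0.007,0,0,0.75],[0.1,-0.007,0.01,0,0.75],[0.1,-0.007,0.012,0,0.75],[0.1,-0.007,0.012,0,0.75],[0.1,-0.007,0.012,0,0.75],[0.1,-0.007,0.012,0,0.75],[0.1,-0.007,0.012,0,0.75],[0.1,-0.007,0.012,0,0.75]]'
python3 m.py wrist
```

```text
time_s: 5.9
tcp_pos: [0.4147, -0.1701, 0.0112]
tcp_rot: [-3.141, 0.001, -0.077]
ft_force: [-0.9, -0.3, -0.9]
finger_gap: 0.0215
time_s: 7.15
tcp_pos: [0.4552, -0.1732, 0.015]
tcp_rot: [-3.142, -0.0, -0.077]
ft_force: [-0.7, -0.1, 1.3]
finger_gap: 0.0214
[ 0.4552 -0.1732  0.015 ] [-0.7 -0.1  1.3] [0.04 0.28 0.01]
tcp in gutter -0.1051 -0.04
wrist thick 24461 gx [-0.0876 -0.0573 -0.0362] gy [-0.0698 -0.0103] z [0.0648 0.0844 0.0879]
wrist thin 12319 gx [-0.1109 -0.0879 -0.0745] gy [0.0061 0.0667] z [0.047  0.064  0.0679]
```

The prop is rolling: its middle is now at gutter x ≈ -0.064, with small forces. I'll keep pushing.

```bash
python3 -m handwheel '[[0.125,-0.009,0.015,0,0.75],[0.125,-0.009,0.015,0,0.75],[0.125,-0.009,0.015,0,0.75],[0.125,-0.009,0.015,0,0.75],[0.125,-0.009,0.015,0,0.75],[0.125,-0.009,0.015,0,0.75],[0.125,-0.009,0.015,0,0.75],[0.125,-0.009,0.015,0,0.75],[0.125,-0.009,0.015,0,0.75],[0.125,-0.009,0.015,0,0.75],[0.125,-0.009,0.015,0,0.75],[0.125,-0.009,0.015,0,0.75],[0.125,-0.009,0.015,0,0.75],[0.125,-0.009,0.015,0,0.75],[0.125,-0.009,0.015,0,0.75],[0.125,-0.009,0.015,0,0.75],[0.125,-0.009,0.015,0,0.75],[0.125,-0.009,0.015,0,0.75]]'
python3 m.py wrist
```

```text
time_s: 9.45
tcp_pos: [0.5453, -0.1797, 0.0258]
tcp_rot: [-3.142, 0.0, -0.077]
ft_force: [-1.0, -0.3, 0.1]
finger_gap: 0.0212
[ 0.5453 -0.1797  0.0258] [-1.  -0.3  0.1] [ 0.03  0.28 -0.03]
tcp in gutter -0.0149 -0.0399
wrist thick 24371 gx [0.0038 0.0332 0.0541] gy [-0.0703 -0.0108] z [0.0764 0.0954 0.099 ]
wrist thin 460 gx [-0.096  -0.0859 -0.0746] gy [0.0116 0.0395] z [0.0496 0.0646 0.068 ]
```

Middle at about +0.026, and the crest is at +0.067. A slower push takes it over, then hold.

```bash
python3 -m handwheel '[[0.1,-0.007,0.012,0,0.75],[0.1,-0.007,0.012,0,0.75],[0.1,-0.007,0.012,0,0.75],[0.1,-0.007,0.012,0,0.75],[0.1,-0.007,0.012,0,0.75],[0.1,-0.007,0.012,0,0.75],[0.1,-0.007,0.012,0,0.75],[0.1,-0.007,0.012,0,0.75],[0.1,-0.007,0.012,0,0.75],[0.1,-0.007,0.012,0,0.75],[0.1,-0.007,0.012,0,0.75],[0.1,-0.007,0.012,0,0.75],[0,0,0,0,0.75],[0,0,0,0,0.75],[0,0,0,0,0.75],[0,0,0,0,0.75]]'
python3 m.py wrist
```

```text
time_s: 11.5
tcp_pos: [0.5928, -0.1831, 0.0316]
tcp_rot: [-3.142, 0.0, -0.077]
ft_force: [0.2, 0.0, 0.4]
finger_gap: 0.0208
[ 0.5928 -0.1831  0.0316] [0.2 0.  0.4] [ 0.03 -0.01  0.01]
tcp in gutter 0.0328 -0.0398
wrist thick 23381 gx [0.0632 0.0922 0.1146] gy [-0.0705 -0.011 ] z [0.0774 0.0942 0.0977]
wrist thin 88 gx [-0.0759 -0.0747 -0.0734] gy [0.0327 0.0413] z [0.0453 0.048  0.0508]
```

The prop has left the fingers (no force). Retreating up and back, then checking with the other cameras.

```bash
python3 -m handwheel '[[-0.3,0.02,0,0,0.75],[-0.5,0.03,0.3,0,0.75],[-0.5,0,0.8,0,0.75],[-0.6,0,0.8,0,0.75],[-0.8,0,0.8,0,0.75],[-0.8,0,0.8,0,0.75],[0,-0.9,0.5,0,0.75],[0,-0.9,0.3,0,0.75],[0,-0.9,0,0,0.75],[0,-0.9,0,0,0.75],[0,-0.9,0,0,0.75],[0,-0.9,0,0,0.75],[0,0,0,0,0.75]]'
python3 m.py wrist top scene
python3 - <<'E'
from h import *
f=grab("top"); P=cloud(f)
cv2.imwrite("pics/t5.png",cv2.resize(f["image"][115:235,255:405,::-1],None,fx=5,fy=5,interpolation=cv2.INTER_CUBIC))
print("col318",[(P[r,318]*1000).round(0)[[0,2]].tolist() for r in range(126,175,3)])
E
```

```text
time_s: 13.18
tcp_pos: [0.4509, -0.3997, 0.2028]
tcp_rot: [3.141, 0.001, -0.082]
ft_force: [0.4, -0.1, -0.5]
finger_gap: 0.0211
[ 0.4509 -0.3997  0.2028] [ 0.4 -0.1 -0.5] [ 0.01 -0.05 -0.03]
tcp in gutter -0.0928 -0.2662
wrist thick 326 gx [0.057  0.0584 0.0627] gy [-0.0733 -0.0385] z [0.0567 0.0725 0.0792]
wrist thin 375 gx [-0.1152 -0.0993 -0.0748] gy [0.0046 0.0121] z [0.0455 0.0553 0.0636]
top thick 437 gx [0.0589 0.0818 0.1147] gy [-0.07   -0.0082] z [0.0647 0.0932 0.1026]
top thin 304 gx [-0.1153 -0.0974 -0.0751] gy [0.0083 0.0691] z [0.0509 0.0659 0.0747]
scene thick 425 gx [0.0544 0.0737 0.1141] gy [-0.0693 -0.0079] z [0.0543 0.0859 0.098 ]
scene thin 293 gx [-0.12   -0.1058 -0.0821] gy [0.0089 0.0711] z [0.0466 0.0622 0.0687]
col318 [[732.0, 1.0], [720.0, 7.0], [689.0, 81.0], [678.0, 88.0], [668.0, 92.0], [658.0, 95.0], [648.0, 96.0], [638.0, 100.0], [632.0, 89.0], [623.0, 88.0], [619.0, 67.0], [615.0, 43.0], [606.0, 42.0], [598.0, 37.0], [587.0, 44.0], [577.0, 46.0], [569.0, 41.0]]
```

View pics/t5.png

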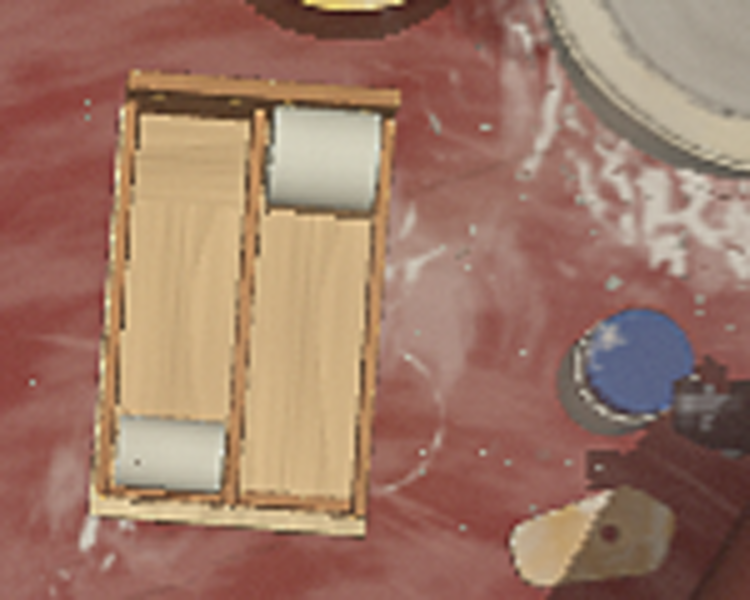

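The thick prop sits against the end stop at crop px (325,158), straight across the lane. The thin prop at (170,455), the jar and the rib are where they were. Handing in.

```bash
python3 -c "
from rig import env
print(env.finish_job(), env.state()['time_s'])"
```

```text
the job is handed in; nothing more can be done
the job is handed in; nothing more can be done
```

I pushed the thick prop up the right lane with two part-closed fingertips. It went over the crest, rolled into the dip against the end stop and was still there when I let go. The job was handed in at about 13 s of robot time, with no verdict reported.

**Last checks:**
- **Thick prop:** the final top view shows it against the stop and straight across the lane. Its middle is at about gutter x = 0.09, y = -0.04.
- **Thin prop:** its measured position changed by less than 1 mm.
- **Jar and rib:** the same view shows them where they started. I did not measure them.
- **Clay, bowl and kidney:** I did not recheck these, but the arm did not work near them.

**What went wrong or disagreed:**
- **First approach:** the real fingertips ended about 37 mm above the reported tool point. My first approach therefore rested them on top of the prop, with 16 N read at the end of that move, under the 30 N limit. I backed off, measured the offset and pushed at the corrected height. Force readings between pushes were then under 2 N.
- **Prop position:** the wrist view taken just after it rolled in put the middle nearer x = 0.087 than the nominal 0.095. I put this down to a few mm of error in my gutter pose and did not re-measure. It is close to the 0.085 limit, so the top view is the better evidence that it touches the stop.

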